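# Reload the label maker and click its cover shut

## Task

Reload the label maker: set the roll of labels down over the hub in its open bay, flat on the bay floor, and let go of it. Then pick up the loose cover by its grip bar, lay it on the two rails with the tongue end leading, slide it gently under the lips until its springy tongue clicks down behind the ledge at the far end, and let go. Stop pushing when it has clicked, never force the cover, and leave the other things where they are.

Things in the scene. Friction and masses are not known exactly. Their poses are not given: they have to be found in the camera images.
- label_maker: Light grey label maker fixed to the table, x -112 to 122, |y| < 62, 52 mm high. Origin: on its underside; +x: the way the cover slides shut; z up. Its open bay: x -27 to 87, |y| < 43, floor z 10. Level ledges at z 43, |y| > 43, along the whole length carry the cover; the deck between them behind the bay lies at z 34. A fitted cover's axes agree with these and its origin lies at z 37.
- hub (a point): Centre of the roll's seat on the bay floor, at [30, 0, 10] mm in the label maker's frame, same axes. A round black hub stands here, 21 mm across, 17 mm high, top chamfered to 14 mm. Two thin posts stand in the bay at [78, +-34] mm.
- rail_mouth (a point): Where the rails begin: [38, 0, 43] mm in the label maker's frame, same axes. From here to x 117 side guides stand at |y| 49.5 and lips (underside z 48.5, top 52.5) reach in to |y| 43.5: 1.5 mm play for the cover sideways and upwards. The mouth is flared from x 24 to 38. A cover with its origin at x < -43 mm (front edge x < 23) is still clear of guides and lips.
- latch (a point): Middle setting of the latch ledge, [98, 0, 41] mm in the label maker's frame. Ledge and end stop are one steel plate on slotted holes, set up to 7 mm nearer or farther, not measured. Cover origin (label maker's x, all +-7): 30 mm tongue meets ramp, 35 top, about 39 clicked, 40.5 stop. The ramp takes 10 to 20 N of push; it falls to about 0 at the click, then rises again at the stop.
- label_roll: White roll of labels lying flat, 64 mm across, 26 mm high, hole about 26 mm, 60 g. Origin: centre of its underside, z up. Seated, it has 25 mm of room to the bay's walls along the label maker's x, but only 11 mm along y: hold it across x, by its upper half.
- cover: Loose grey bay cover, plate x -76 to 66, 96 (y) x 4 mm, about 0.1 kg, on two lengthwise ribs (6 mm high, |y| 34 to 37, x -70 to 34 mm). Origin: under its grip bar, level with the ribs' undersides; plate z 6 to 10. +x: tongue end, which leads. There a spring tongue, 21 mm wide between two slots, has a round barb beneath at x 61, lowest point z 1.
- cover_grip (a point): Middle of the cover's raised grip bar, [0, 0, 17] mm in the cover's frame, same axes. The bar is 10 (x) x 42 (y) mm, from z 10 (plate) to z 24: pinch it across x from above, with 25 N or more, as the push goes through this grip.
- cover_switch (a joint): Plunger of the cover switch, a white 4 mm pin that points at the cover's front edge from the latch plate's stop, pushed in by the closing cover, m: 0 out (cover not home), 0.0011 to 0.0025 with the cover clicked home. Spring under 1 N.
- cover_tab (a joint): Upward bend of the cover's tongue about its root, rad: 0 relaxed, about 0.08 when the barb is on top of the ledge, about 0 again once it has clicked down behind it.
- scoop: Bystander: measuring scoop 128 mm long, bowl 46 mm across, 30 mm high. Origin: middle of underside.
- timer: Bystander: round kitchen timer 64 mm across, 43 mm high. Origin: centre of underside.
- green_jar: Bystander: square jar with screw lid, 168 mm high. Origin: centre of underside.
- marker: Bystander: marker pen 116 mm long, 14 mm thick, lying. Origin: its middle, underside.
Not all that is in view belongs to the job. What is shaped like the label_roll but turquoise is not meant.

How it is judged:
By the outcome, as a careful person would: the job done as asked, in the order asked, and still so for the second after the job is handed in, with the robot touching nothing.
It also fails if it takes over 72 s, if anything falls off the work surface, if the arm or the gripper's body presses on something with over 40 N, if the wrist force passes 120 N, or if a joint passes its speed limit or range.

## Robot

A 6-joint arm with a two-finger parallel gripper is mounted at the origin on a cart in front of the work surface, level with it; the furniture and walls round the work are solid. World frame = base frame: x ahead of the robot, y to its left, z up, the work surface at z = 0. Lengths are in m, angles in rad, forces in N, time in s.
With the tool pointing down it reaches from about 0.25 to 0.725 m from the base axis. Payload 4 kg.
Tool frame: the origin (TCP) lies on the centre line of the jaws, within the pads' length; the fingertips stand 22 mm ahead of it and the grasp point (between the pads) lies 3 mm ahead of it; z points along the fingers, y is the line along which they close (so a half turn about z gives the same grasp; the last joint's range is limited). The gripper opens to 85 mm and grips with 20 to 120 N. Pads are 22 mm wide; open, the fingers measure 114 mm over their backs; the gripper's body (76 mm by 85 mm) begins 54 mm behind the grasp point. The pads swing forward as they close: fully open they stand 13 mm farther back than shut.
Start: joints at [1.208, 0.241, 0.005, 1.335, 0, 1.571], TCP at [0.177, 0.467, 0.253] pointing down, gripper open.
Joint ranges: [-2.72, 2.72], [-1.05, 1.87], [-1.09, 1.28], [-1.99, 2.15], [-1.42, 1.44], [-3.14, 3.14]. Speed limits (rad/s): [2.79, 2.79, 3.14, 3.14, 3.14, 3.14].

## Interface

Orientations are given as a unit quaternion [x, y, z, w].
In Python, from workcell import bot gives the robot as it stands.
- The arm moves only by the shell command python3 -m inch 'ROWS'. ROWS is JSON, one flat list of numbers, 7 for each row, row after row: the shift along the world's x, y, z in mm, then the turn, a rotation vector about the world's x, y, z in rad, then the opening in per cent of the stroke, from 0 (shut) to 100 (fully open). A call has 1 to 8 rows; each row is the pose to reach, as a shift and turn from the pose commanded when the call began; what a row does not reach only later rows make up. A row lasts 1/12 s, in which the tool goes at most 41.7 mm and 7.16 degrees, less where a joint would pass 70% of its speed; a pose out of reach is approached as far as the arm can. A call with a gripper value outside its range is refused whole. The fingers move at their own pace and stop on an object; the grip force is fixed at half the most. Time passes only in rows, so rows that repeat a pose let the fingers close. It gives the time, the measured TCP pose, the force, the opening and the grip force at its end, in the units of the state.
- bot.get_obs(): the state, without advancing time (a new reading comes with each control period).
- bot.camera(name): name is "scene" or "top"; returns the picture (480x640x3 uint8, blue, green, red); there is no depth.
- bot.camera_info(name): a dict with "intrinsics" (3x3 intrinsics, pixels), "distortion" ([k1, k2, p1, p2, k3] as OpenCV has them; the pictures are not rectified), "camera_from_world" (4x4, takes a point from world to camera coordinates). Camera axes: x right, y down, z forward; pixel columns grow to the right and rows downward; lengths in m; the calibration is good to about 2 mm. A picture is of the moment at which its call begins. camera_info takes no time and is no camera call.
- bot.job_done(): hands the job in; it is judged then, once.
Trained networks look in the newest picture that a camera, given by its name, has taken for a name from the list of things; names that differ only in an ending like _2 or _b are one class to them, and where a whole thing is asked for, a point or a joint stands for the part that bears it (a point fixed in the world has none). Each returns a list of dicts, best first, with "confidence" (0 to 1); they miss things now and then, are a little off and sometimes report something else, mostly with a low value. They report only what shows in the picture. A call takes as long as a camera call. They do not tell look-alikes from the thing itself.
- bot.silhouettes(camera, target): "mask" (480x640 bool, what is visible of it) and "uv" ([column, row] in pixels, amid what is visible of it).
- bot.spot_point(camera, target): "uv" ([column, row] in pixels: a listed point, or the origin of a listed thing).
The state is a dict: "clock": time; "joint_pos": joint angles; "joint_vel": joint speeds; "tau": joint torques, N m; "eef_pos": TCP position; "tool_rot": TCP orientation; "ft_force": force on the tool from outside, world axes, zero at the start; "ft_torque": the same for the moment, N m; "grip_width": finger opening in m; "grasp_force": force on a finger pad.
Only numpy, scipy, OpenCV 4.12 (cv2) and the standard library are available. Lean on these libraries where they do the work, as an engineer would, in place of code of your own. Each camera call takes 0.05 s, during which the arm holds its last target. There are 200 camera calls.

## Working session

There is one attempt and no reset: what is moved stays moved. The work goes in short steps, Python scripts to look and compute and a shell command to move; the robot and the scene stay as the last step left them, time stands still between calls to the robot, and variables do not carry over. Pictures are saved under pics/ and viewed, at most 10 in all, crops included, and the job is handed in when it is done.

```bash
mkdir -p pics; ls; cat > h.py <<'E'
import numpy as np,cv2
from workcell import bot
def ray(cam,uv):
    I=bot.camera_info(cam);K=np.array(I["intrinsics"]);D=np.array(I["distortion"]);T=np.array(I["camera_from_world"])
    p=cv2.undistortPoints(np.array(uv,float).reshape(-1,1,2),K,D).reshape(-1,2)
    R=T[:3,:3];o=-R.T@T[:3,3];d=np.c_[p,np.ones(len(p))]@R
    return o,d
def at_z(cam,uv,z):
    o,d=ray(cam,uv);return o+d*((z-o[2])/d[:,2])[:,None]
def proj(cam,X):
    I=bot.camera_info(cam);T=np.array(I["camera_from_world"])
    return cv2.projectPoints(np.array(X,float).reshape(-1,3),cv2.Rodrigues(T[:3,:3])[0],T[:3,3],np.array(I["intrinsics"]),np.array(I["distortion"]))[0].reshape(-1,2)
E
python3 - <<'E'
from h import *
for c in ("scene","top"):
    im=bot.camera(c);cv2.imwrite(f"pics/{c}0.png",im)
    print(c,np.round(np.array(bot.camera_info(c)["camera_from_world"]),3).tolist())
    for t in ["label_maker","hub","rail_mouth","latch","label_roll","cover","cover_grip"]:
        for d in bot.spot_point(c,t)[:3]: print(t,np.round(d["uv"],1),round(d["confidence"],2))
print(bot.get_obs()["clock"])
E
```

```text
pics
scene [[0.85, -0.526, 0.017, -0.492], [-0.191, -0.339, -0.921, 0.176], [0.49, 0.78, -0.389, 1.084], [0.0, 0.0, 0.0, 1.0]]
label_maker [311.  275.9] 0.76
label_maker [323.5 259.1] 0.54
hub [320.3 269.6] 0.57
rail_mouth [322.8 262. ] 0.85
latch [341.6 252.9] 0.96
label_roll [357.6 328.6] 0.58
label_roll [327.4 308.6] 0.57
label_roll [201.2 231.1] 0.5
cover [249.1 247.4] 0.59
cover [323.2 270.5] 0.34
cover_grip [245.6 243.5] 0.93
top [[-0.004, -1.0, -0.021, 0.029], [-0.992, 0.006, -0.126, 0.59], [0.126, 0.02, -0.992, 0.931], [0.0, 0.0, 0.0, 1.0]]
label_maker [354.2 274.6] 0.73
hub [359.6 257.8] 0.71
rail_mouth [356. 253.] 0.97
latch [357.1 227.3] 0.85
label_roll [467.9 288.4] 0.91
label_roll [423.7 292.7] 0.75
label_roll [376.  168.7] 0.63
cover [255.  303.3] 0.7
cover_grip [249.4 303.4] 0.78
0.8
```

View pics/top0.png

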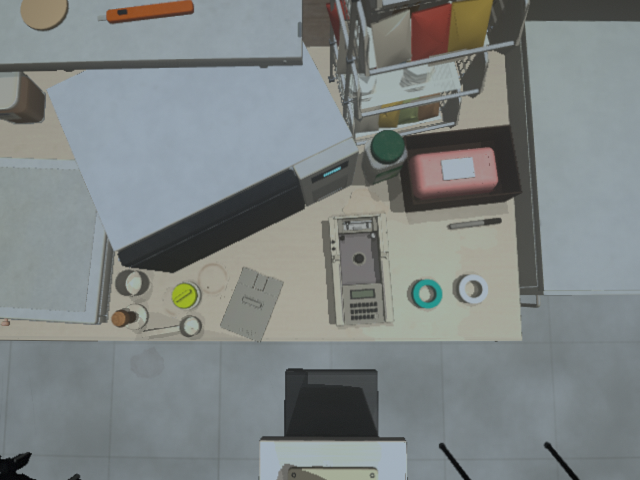

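View pics/scene0.png

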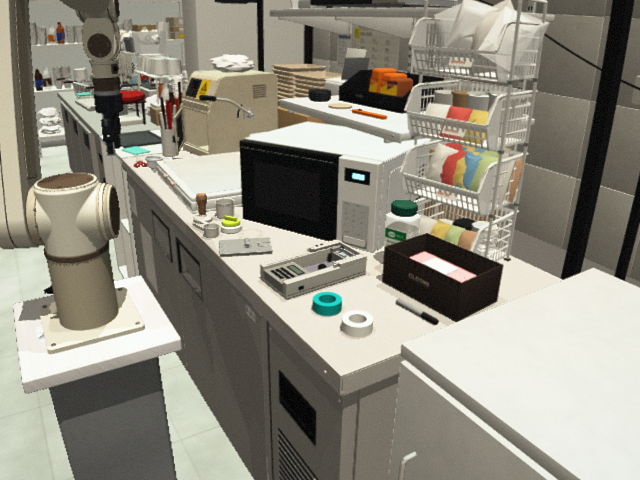

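The top view shows the label maker at (361,270), the white roll at (472,289), the turquoise look-alike at (427,293) and the cover at (251,303) with its tongue at (262,280). The microwave is close beyond the cover. Next I'll fit the poses to the silhouettes.

```bash
cat >> h.py <<'E'
from scipy.optimize import minimize
def box(x0,x1,y,z0,z1): return np.array([[a,b,c] for a in(x0,x1) for b in(-y,y) for c in(z0,z1)])/1e3
def cyl(r,z0,z1):
    t=np.linspace(0,2*np.pi,60,endpoint=False);return np.r_[[[r*np.cos(a),r*np.sin(a),z] for z in(z0,z1) for a in t]]/1e3
def place(M,p,z=0):
    c,s=np.cos(p[2]),np.sin(p[2]);return M@np.array([[c,-s,0],[s,c,0],[0,0,1]]).T+[p[0],p[1],z]
def rend(cam,parts,p,z=0,S=4):
    m=np.zeros((480*S,640*S),np.uint8)
    for M in parts:
        q=proj(cam,place(M,p,z)); h=cv2.convexHull(((q+.5)*S-.5).astype(np.float32))
        cv2.fillConvexPoly(m,np.round(h*16).astype(np.int32),255,shift=4)
    return cv2.resize(m,(640,480),interpolation=cv2.INTER_AREA)/255.
def fit(masks,parts,p0,z=0):
    def f(p): 
        e=0
        for cam,m in masks.items():
            r=rend(cam,parts,p,z);e+=np.abs(r-m).sum()/m.sum()
        return e
    s=np.array([[0,0,0],[.012,0,0],[0,.012,0],[0,0,.12]])+p0
    r=minimize(f,p0,method="Nelder-Mead",options=dict(initial_simplex=s,xatol=1e-4,fatol=1e-5,maxiter=150))
    return r.x,r.fun
def mask(cam,t,near):
    L=bot.silhouettes(cam,t)
    L=[d for d in L if np.hypot(*(np.array(d["uv"])-near))<30]
    return L[0]["mask"].astype(float) if L else None
LM=[box(-112,122,62,0,52)]; CV=[box(-76,66,48,6,10),box(-5,5,21,10,24)]; RL=[cyl(32,0,26)]
E
python3 - <<'E'
from h import *
for t,parts,z,nt,ns,yaw in [("label_maker",LM,0,(361,270),(313,270),0.),("cover",CV,0,(251,303),(245,246),-.45),("label_roll",RL,0,(472,289),(357,323),0),("timer",[cyl(32,0,43)],0,(185,295),(232,224),0)]:
    p0=np.r_[at_z("top",[nt],.02)[0][:2],yaw]
    ms={c:mask(c,t,n) for c,n in (("top",nt),("scene",ns))}
    print(t,"p0",p0.round(3),[None if m is None else int(m.sum()) for m in ms.values()])
    for k in (["top"],["scene"],["top","scene"]):
        mm={c:ms[c] for c in k if ms[c] is not None}
        if mm: r=fit(mm,parts,p0,z); print(k,r[0].round(4),round(r[1],3))
for n,uv,z in [("roll hole",(472,289),.026)]: print(at_z("top",[uv],z))
E
```

```text
label_maker p0 [ 0.516 -0.065  0.   ] [6305, 3776]
['top'] [ 0.5138 -0.0622  0.0611] 0.03
['scene'] [ 0.5152 -0.0603  0.0801] 0.113
['top', 'scene'] [ 0.5144 -0.0618  0.0626] 0.147
cover p0 [ 0.445  0.178 -0.45 ] [2818, 752]
['top'] [ 0.4469  0.1772 -0.3653] 0.03
['scene'] [ 0.4466  0.1717 -0.348 ] 0.11
['top', 'scene'] [ 0.4467  0.1755 -0.3747] 0.19
label_roll p0 [ 0.473 -0.307  0.   ] [636, 709]
['top'] [ 0.4753 -0.3084  0.0677] 0.28
['scene'] [ 0.4731 -0.3116  0.2183] 0.107
['top', 'scene'] [ 0.4753 -0.3087  0.0959] 0.404
timer p0 [0.462 0.325 0.   ] [712, 297]
['top'] [0.4632 0.3187 0.2259] 0.191
['scene'] [ 0.462   0.3219 -0.0041] 0.452
['top', 'scene'] [0.4622 0.3219 0.1393] 0.646
[[ 0.47297678 -0.30514626  0.026     ]]
```

```bash
python3 - <<'E'
from h import *
from scipy.spatial.transform import Rotation as R
o=bot.get_obs();print({k:np.round(o[k],3).tolist() for k in("clock","joint_pos","eef_pos","tool_rot","ft_force","grip_width")})
print("tool axes cols\n",R.from_quat(o["tool_rot"]).as_matrix().round(3))
im=bot.camera("top")
p=np.array([.514,-.062,.061])
print("hub",proj("top",place(np.array([[30,0,27]])/1e3,p)),"latch",proj("top",place(np.array([[98,0,41]])/1e3,p)))
big=cv2.resize(im,None,fx=4,fy=4,interpolation=cv2.INTER_CUBIC)
def dr(parts,p,col):
    for X in parts:
        q=(proj("top",place(np.array(X,float)/1e3,p))+.5)*4-.5
        cv2.polylines(big,[np.round(q).astype(int)],True,col,1)
dr([[[-112,-62,52],[122,-62,52],[122,62,52],[-112,62,52]],[[-27,-43,43],[87,-43,43],[87,43,43],[-27,43,43]],cyl(7,27,27.01)[:60]*1e3],p,(0,0,255))
dr([[[-76,-48,10],[66,-48,10],[66,48,10],[-76,48,10]],[[-5,-21,24],[5,-21,24],[5,21,24],[-5,21,24]]],[.4469,.1765,-.366],(0,0,255))
dr([cyl(32,26,26.01)[:60]*1e3,cyl(13,26,26.01)[:60]*1e3],[.4745,-.309,0],(0,0,255))
a=big[820:1330,1290:1570];b=big[1040:1370,860:1150];c=big[1080:1240,1800:2000]
W=np.zeros((520,800,3),np.uint8);W[:510,:280]=a;W[:330,290:580]=b;W[:160,590:790]=c
cv2.imwrite("pics/ov.png",W)
E
```

```text
{'clock': 1.2, 'joint_pos': [1.208, 0.241, 0.005, 1.335, -0.0, 1.571], 'eef_pos': [0.177, 0.467, 0.253], 'tool_rot': [0.18, 0.984, -0.0, 0.0], 'ft_force': [-0.692, -0.432, -0.095], 'grip_width': 0.085}
tool axes cols
 [[-0.935  0.355  0.   ]
 [ 0.355  0.935 -0.   ]
 [-0.     0.    -1.   ]]
hub [[358.93133899 257.08643149]] latch [[357.00556937 225.58999024]]
```

View pics/ov.png

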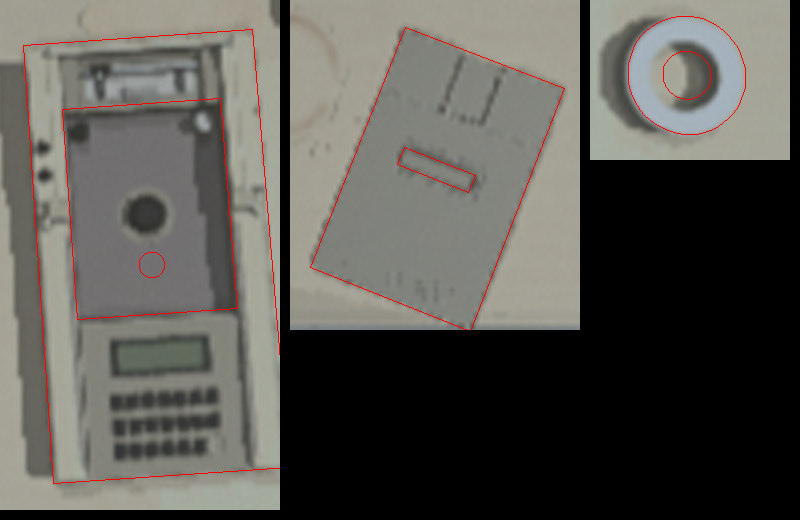

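The overlay lines match well: label maker at (0.514, -0.062) with yaw 0.061, cover at (0.447, 0.1765) with yaw -0.366, roll at (0.4745, -0.309). Moving above the roll.

```bash
python3 -m inch '[298,-776,0,0,0,-1.147,100, 298,-776,0,0,0,-1.147,100, 298,-776,0,0,0,-1.147,100, 298,-776,0,0,0,-1.147,100, 298,-776,0,0,0,-1.147,100, 298,-776,0,0,0,-1.147,100, 298,-776,0,0,0,-1.147,100, 298,-776,0,0,0,-1.147,100]'
python3 -c "
from h import *
o=bot.get_obs();print(o['clock'],o['eef_pos'],o['tool_rot'],o['joint_pos'])"
```

```text
clock: 1.92
eef_pos: [0.2971, 0.1545, 0.2536]
tool_rot: [0.632, 0.775, 0.001, 0.0]
ft_force: [1.2, 0.4, 0.2]
grip_width: 0.0855
grasp_force: 0.0
1.9167 [0.29706682 0.15453817 0.25362263] [6.31891534e-01 7.75056544e-01 5.97937914e-04 2.92548104e-04] [ 4.79740992e-01 -9.20258685e-02 -3.58605343e-01  1.30288705e+00
 -6.38214159e-05  1.84772391e+00]
```

```bash
python3 -m inch '[178,-465,-50,0,0,-0.147,100, 178,-465,-50,0,0,-0.147,100, 178,-465,-50,0,0,-0.147,100, 178,-465,-50,0,0,-0.147,100, 178,-465,-50,0,0,-0.147,100, 178,-465,-50,0,0,-0.147,100, 178,-465,-50,0,0,-0.147,100, 178,-465,-50,0,0,-0.147,100]' | head -3
python3 -m inch '[59,-155,-90,0,0,0,100, 59,-155,-90,0,0,0,100, 59,-155,-90,0,0,0,100, 59,-155,-90,0,0,0,100, 59,-155,-90,0,0,0,100, 59,-155,-90,0,0,0,100, 59,-155,-90,0,0,0,100, 59,-155,-90,0,0,0,100]'
```

```text
clock: 2.58
eef_pos: [0.4158, -0.1558, 0.22]
tool_rot: [0.686, 0.728, 0.0, 0.0]
clock: 3.25
eef_pos: [0.4742, -0.3079, 0.1301]
tool_rot: [0.685, 0.728, 0.0, -0.0]
ft_force: [0.1, 1.0, 0.2]
grip_width: 0.085
grasp_force: 0.0
```

```bash
python3 -m inch '[0,-1,-30,0,0,0,100, 0,-1,-60,0,0,0,100, 0,-1,-90,0,0,0,100, 0,-1,-100,0,0,0,100, 0,-1,-100,0,0,0,100]'
python3 -c "
from h import *
cv2.imwrite('pics/g1.png',bot.camera('scene')[230:410,250:480].repeat(3,0).repeat(3,1))"
python3 -m inch '[0,0,0,0,0,0,60, 0,0,0,0,0,0,60, 0,0,0,0,0,0,60, 0,0,0,0,0,0,60, 0,0,0,0,0,0,60, 0,0,0,0,0,0,60, 0,0,0,0,0,0,60, 0,0,0,0,0,0,60]'
```

```text
clock: 3.67
eef_pos: [0.4727, -0.3071, 0.0283]
tool_rot: [0.685, 0.729, -0.0, -0.003]
ft_force: [0.1, 0.1, 0.2]
grip_width: 0.0858
grasp_force: 0.0
clock: 4.38
eef_pos: [0.4763, -0.3103, 0.0333]
tool_rot: [0.685, 0.728, 0.001, 0.003]
ft_force: [-0.3, 1.4, 6.4]
grip_width: 0.0611
grasp_force: 64.2
```

View pics/g1.png

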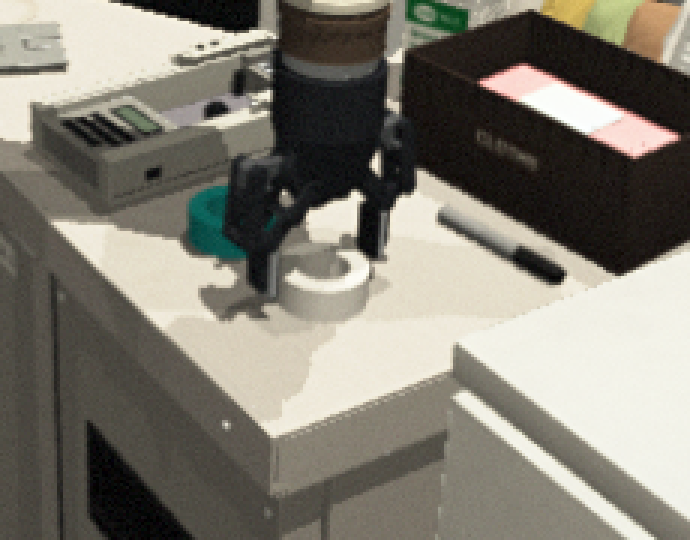

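The picture shows the fingers either side of the white roll, and it's now gripped at 61 mm with 64 N. Lifting and carrying it above the hub.

```bash
python3 -m inch '[0,0,30,0,0,0,60, 0,0,60,0,0,0,60, 0,0,90,0,0,0,60, 10,35,100,0,0,0,60, 20,70,100,0,0,0,60, 30,110,100,0,0,0,60, 40,150,100,0,0,0,60, 50,190,100,0,0,0,60]' 
python3 -m inch '[10,40,0,0,0,0,60, 19,59,0,0,0,0,60,19,59,0,0,0,0,60,19,59,-20,0,0,0,60,19,59,-20,0,0,0,60,19,59,-20,0,0,0,60]'
python3 - <<'E'
from h import *
a=bot.camera('scene');b=bot.camera('top')
p=[.514,-.062,.061]
W=np.zeros((480,800,3),np.uint8)
W[:,:400]=cv2.resize(a[170:314,250:370],(400,480),interpolation=cv2.INTER_CUBIC)
W[:,400:]=cv2.resize(b[200:344,300:420],(400,480),interpolation=cv2.INTER_CUBIC)
cv2.imwrite('pics/g2.png',W)
for c in('scene','top'):
    for d in bot.silhouettes(c,'label_roll'): print(c,np.round(d['uv'],1),round(d['confidence'],2),int(d['mask'].sum()))
    for d in bot.spot_point(c,'label_roll'): print(c,np.round(d['uv'],1),round(d['confidence'],2))
print(bot.get_obs()['eef_pos'],bot.get_obs()['joint_pos'])
E
```

```text
clock: 5.05
eef_pos: [0.5256, -0.1182, 0.1323]
tool_rot: [0.686, 0.728, 0.001, 0.002]
ft_force: [0.9, 0.3, -1.0]
grip_width: 0.0615
grasp_force: 65.8
clock: 5.55
eef_pos: [0.5427, -0.0609, 0.1102]
tool_rot: [0.685, 0.728, -0.0, -0.0]
ft_force: [1.1, -0.8, -0.8]
grip_width: 0.0611
grasp_force: 65.8
scene [326.8 305.1] 0.91 608
scene [325.6 242.9] 0.7 348
scene [244.  246.3] 0.15 818
scene [321.2 246.9] 0.66
scene [328.1 312.6] 0.58
top [438.4 289.9] 0.49 149
top [253.2 307.9] 0.26 2808
top [335.4 252.4] 0.16 1142
top [424.6 292.2] 0.5
[ 0.54392275 -0.06110048  0.11083604] [-1.11853646e-01  4.33360843e-01 -1.07499618e-01  1.02851883e+00
 -2.02591766e-05  1.39894933e+00]
```

View pics/g2.png

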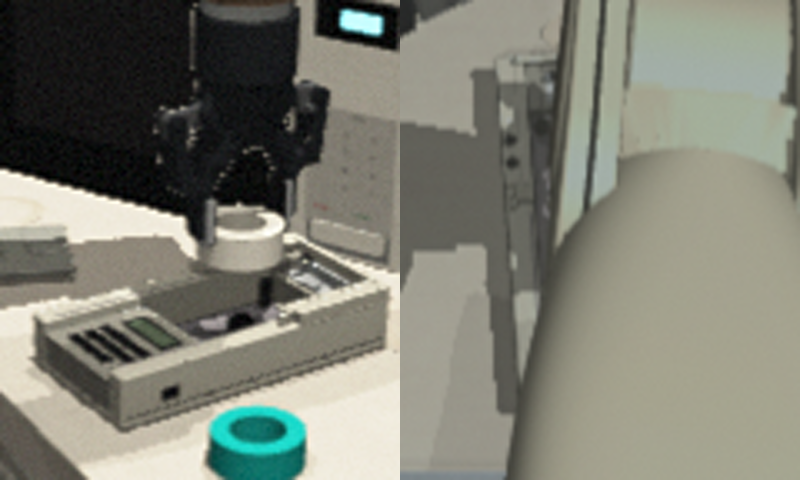

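```bash
python3 - <<'E'
from h import *
for p in ([.5437,-.0604,0],[.5437,-.0604,0]):
    q=proj('scene',place(cyl(32,0,26),p,.080));print(q.min(0),q.max(0));break
q=proj('scene',place(cyl(32,0,26),[.4745,-.309,0],0));print(q.min(0),q.max(0))
im=cv2.imread('pics/scene0.png');hs=(im.min(2)>165)[300:345,335:385];ys,xs=np.nonzero(hs);print(xs.min()+335,xs.max()+335,ys.min()+300,ys.max()+300)
m=[d['mask'] for d in bot.silhouettes('scene','label_roll') if abs(d['uv'][1]-243)<15]
if m: ys,xs=np.nonzero(m[0]);print(xs.min(),xs.max()+1,ys.min(),ys.max()+1)
print(proj('scene',place(np.array([[30,0,27]])/1e3,[.514,-.062,.061])))
E
```

```text
[309.14717933 229.20371733] [335.72654777 249.46068867]
[341.24169913 309.40890937] [372.96336292 336.94239263]
335 384 300 344
310 334 231 251
[[321.93392993 263.59871591]]
```

```bash
python3 -m inch '[0,0,-25,0,0,0,60, 0,0,-45,0,0,0,60, 0,0,-52,0,0,0,60, 0,0,-58,0,0,0,60, 0,0,-58,0,0,0,60]'
python3 -m inch '[0,0,-4,0,0,0,60, 0,0,-7,0,0,0,60, 0,0,-10,0,0,0,60, 0,0,-10,0,0,0,60]'
```

```text
clock: 6.32
eef_pos: [0.5429, -0.0605, 0.0512]
tool_rot: [0.685, 0.728, -0.001, -0.001]
ft_force: [0.0, -0.2, -0.3]
grip_width: 0.061
grasp_force: 65.8
clock: 6.65
eef_pos: [0.5444, -0.0605, 0.0434]
tool_rot: [0.685, 0.728, 0.001, 0.001]
ft_force: [-1.2, -0.7, 4.0]
grip_width: 0.0611
grasp_force: 66.3
```

```bash
python3 -m inch '[0,0,0,0,0,0,83, 0,0,0,0,0,0,83, 0,0,0,0,0,0,83, 0,0,0,0,0,0,83, 0,0,0,0,0,0,83]'
python3 -m inch '[0,0,10,0,0,0,83, 0,0,40,0,0,0,83, 0,0,80,0,0,0,83,0,0,120,0,0,0,83, -20,41,140,0,0,0,83, -40,82,140,0,0,0,83,-57,119,140,0,0,0,83,-75,156,140,0,0,-0.1,83]'
python3 -m inch '[-22,80,0,0,0,-0.125,83, -22,80,0,0,0,-0.25,60,-22,80,0,0,0,-0.327,60,-22,80,-40,0,0,-0.327,60,-22,80,-60,0,0,-0.327,60,-22,80,-60,0,0,-0.327,60]'
python3 - <<'E'
from h import *
a=bot.camera('scene');b=bot.camera('top')
W=np.zeros((480,800,3),np.uint8)
W[:,:400]=cv2.resize(a[190:310,220:320],(400,480),interpolation=cv2.INTER_CUBIC)
W[:,400:]=cv2.resize(b[200:344,300:420],(400,480),interpolation=cv2.INTER_CUBIC)
W[:240,:400]=cv2.resize(a[200:272,220:340],(400,240),interpolation=cv2.INTER_CUBIC)
W[240:,:400]=cv2.resize(a[230:302,250:370],(400,240),interpolation=cv2.INTER_CUBIC)
cv2.imwrite('pics/g3.png',W)
E
```

```text
clock: 7.07
eef_pos: [0.5435, -0.0605, 0.0419]
tool_rot: [0.685, 0.728, -0.0, -0.0]
ft_force: [-0.9, -0.3, -0.3]
grip_width: 0.0708
grasp_force: 0.0
clock: 7.73
eef_pos: [0.4726, 0.0876, 0.1837]
tool_rot: [0.722, 0.692, 0.001, 0.001]
ft_force: [1.2, 0.4, -0.5]
grip_width: 0.0707
grasp_force: 0.0
clock: 8.23
eef_pos: [0.4475, 0.1659, 0.1187]
tool_rot: [0.824, 0.567, -0.004, -0.001]
ft_force: [-1.1, -0.6, -0.2]
grip_width: 0.0515
grasp_force: 0.0
```

View pics/g3.png

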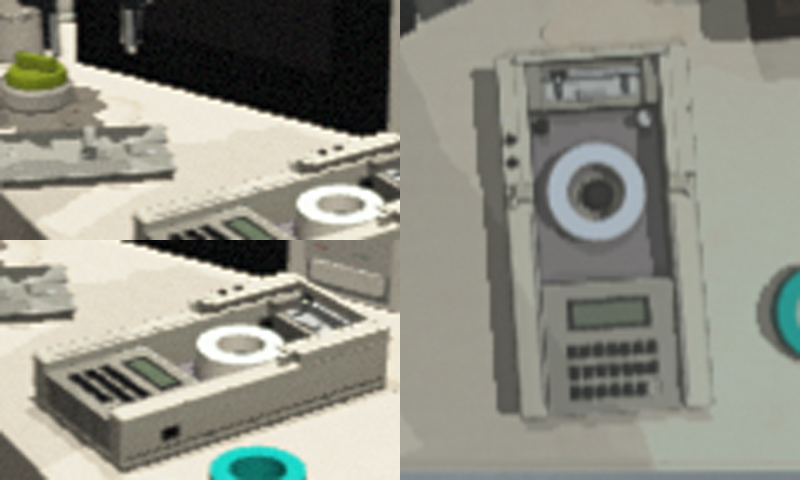

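The roll is seated flat over the hub: in the top crop it is centred at (598,192) with the hub visible in its hole. Now the cover.

```bash
python3 -m inch '[0,10,0,0,0,0,50, 0,10,0,0,0,0,50, 0,10,0,0,0,0,50]'
```

```text
clock: 8.58
eef_pos: [0.4522, 0.1773, 0.1236]
tool_rot: [0.824, 0.567, 0.002, 0.0]
ft_force: [-1.0, -0.4, 0.3]
grip_width: 0.0427
grasp_force: 0.0
```

```bash
python3 -m inch '[0,0,-20,0,0,0,50, 0,0,-50,0,0,0,50, 0,0,-50,0,0,0,50,0,0,-50,0,0,0,50,0,0,-50,0,0,0,50]'
```

```text
clock: 9.0
eef_pos: [0.4515, 0.1767, 0.0732]
tool_rot: [0.824, 0.567, 0.001, 0.0]
ft_force: [-0.2, 0.3, 0.5]
grip_width: 0.0427
grasp_force: 0.0
```

```bash
python3 -m inch '[-4,0,-15,0,0,0,50, -4,0,-30,0,0,0,50, -4,0,-37,0,0,0,50,-4,0,-37,0,0,0,50]'
python3 -m inch '[0,0,0,0,0,0,0, 0,0,0,0,0,0,0, 0,0,0,0,0,0,0, 0,0,0,0,0,0,0, 0,0,0,0,0,0,0, 0,0,0,0,0,0,0, 0,0,0,0,0,0,0, 0,0,0,0,0,0,0]'
```

```text
clock: 9.33
eef_pos: [0.4467, 0.1764, 0.035]
tool_rot: [0.824, 0.567, -0.0, -0.0]
ft_force: [-0.4, -0.0, -0.4]
grip_width: 0.0429
grasp_force: 0.0
clock: 10.0
eef_pos: [0.4479, 0.1769, 0.0363]
tool_rot: [0.824, 0.567, 0.001, 0.0]
ft_force: [-0.8, -0.1, 6.6]
grip_width: 0.008
grasp_force: 61.3
```

```bash
python3 -m inch '[0,0,20,0,0,0,0, 0,0,50,0,0,0,0, 0,0,80,0,0,0,0, 0,-20,90,0,0,0.1,0, 3,-55,90,0,0,0.2,0, 6,-90,90,0,0,0.3,0, 9,-125,90,0,0,0.4,0, 12,-160,90,0,0,0.427,0]'
python3 -m inch '[2,-30,0,0,0,0,0, 5,-60,0,0,0,0,0, 5,-82,0,0,0,0,0, 5,-82,-20,0,0,0,0,5,-82,-20,0,0,0,0,5,-82,-20,0,0,0,0,5,-82,-20,0,0,0,0]'
python3 - <<'E'
from h import *
a=bot.camera('scene');b=bot.camera('top')
W=np.zeros((480,800,3),np.uint8)
W[:,:400]=cv2.resize(a[170:314,250:370],(400,480),interpolation=cv2.INTER_CUBIC)
W[:,400:]=cv2.resize(b[200:344,300:420],(400,480),interpolation=cv2.INTER_CUBIC)
cv2.imwrite('pics/g4.png',W)
o=bot.get_obs();print(o['eef_pos'],o['joint_pos'],o['ft_force'],o['ft_torque'])
E
```

```text
clock: 10.67
eef_pos: [0.4587, 0.0152, 0.1254]
tool_rot: [0.684, 0.73, 0.0, 0.0]
ft_force: [1.9, 0.1, -1.3]
grip_width: 0.0079
grasp_force: 60.4
clock: 11.25
eef_pos: [0.4637, -0.065, 0.1052]
tool_rot: [0.685, 0.729, -0.0, -0.0]
ft_force: [-0.2, 0.1, -0.5]
grip_width: 0.0079
grasp_force: 60.4
[ 0.46430546 -0.06482459  0.10565797] [-1.38761313e-01  3.02089095e-01 -3.24727487e-01  9.43046076e-01
  6.95553008e-05  1.36964653e+00] [ 0.08182564  0.76411604 -0.4055767 ] [ 0.00136644  0.02126695 -0.0059122 ]
```

View pics/g4.png

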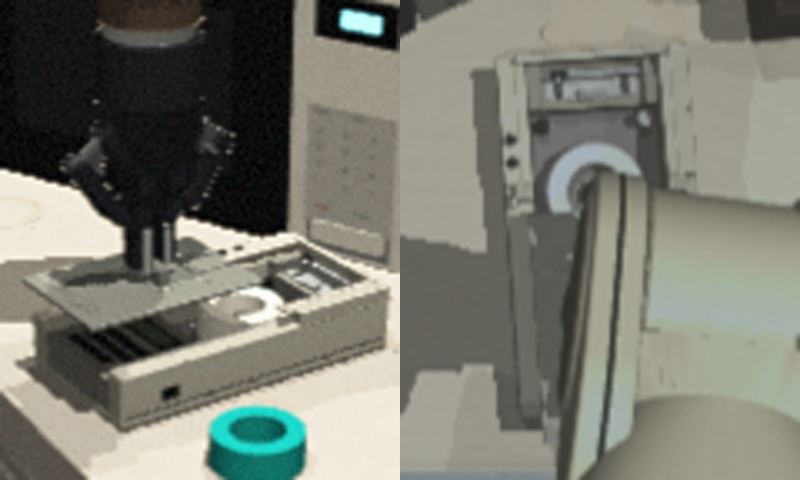

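```bash
python3 - <<'E'
from h import *
C=np.array([[66,48,10],[-76,48,10],[-76,-48,6],[66,-48,6]])/1e3
p=[.464,-.065,.061]; z=.1053-.0363
for c in('scene','top'): print(c,proj(c,place(C,p,z)).round(1).tolist())
ms={'scene':mask('scene','cover',(295,250)),'top':mask('top','cover',(350,300))}
for c,m in ms.items():
    if m is not None: print(c,m.sum())
if ms['scene'] is not None: print(fit({'scene':ms['scene']},CV[:1],p,z))
b=bot.camera('top');big=cv2.resize(b[250:344,325:365],None,fx=6,fy=6,interpolation=cv2.INTER_CUBIC)
L=np.array([[-112,62,52],[24,62,52],[122,62,52]])/1e3
for X,col in((place(C[:2],p,z),(0,0,255)),(place(L,[.514,-.062,.061]),(255,0,0))):
    cv2.polylines(big,[np.round((proj('top',X)-[325,250]+.5)*6-.5).astype(int)],False,col,1)
a=bot.camera('scene');s=cv2.resize(a[220:290,245:345],None,fx=5.5,fy=5.5,interpolation=cv2.INTER_CUBIC)
cv2.polylines(s,[np.round((proj('scene',place(C*[1,1,0]+[0,0,.01],p,z))-[245,220]+.5)*5.5-.5).astype(int)],True,(0,0,255),1)
W=np.zeros((570,800,3),np.uint8);W[:564,:240]=big;W[:385,245:795]=s;cv2.imwrite('pics/g5.png',W)
E
```

```text
scene [[306.5, 239.1], [256.3, 252.0], [277.3, 268.8], [329.2, 254.1]]
top [[338.0, 263.4], [342.9, 332.8], [389.6, 329.6], [384.0, 260.5]]
scene 975.0
top 614.0
(array([ 0.46211384, -0.06749408,  0.06664482]), np.float64(0.20689391654097533))
```

View pics/g5.png

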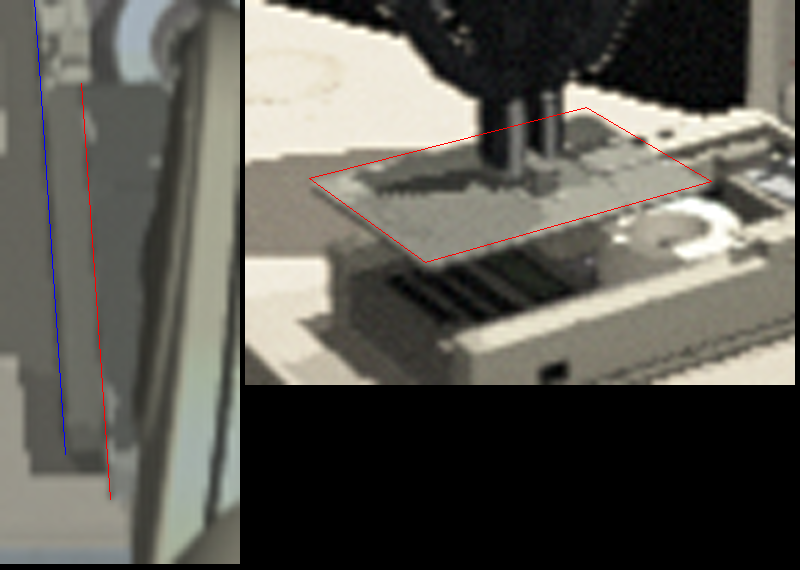

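```bash
python3 -m inch '[0,0,-15,0,0,0,0, 0,0,-25,0,0,0,0, 0,0,-29,0,0,0,0, 0,0,-29,0,0,0,0, 0,0,-29,0,0,0,0]'
python3 -m inch '[0,0,-2,0,0,0,0, 0,0,-3,0,0,0,0, 0,0,-4,0,0,0,0, 0,0,-4,0,0,0,0]'
```

```text
clock: 11.97
eef_pos: [0.4639, -0.0654, 0.0761]
tool_rot: [0.685, 0.728, -0.0, -0.0]
ft_force: [-0.5, -0.5, -0.5]
grip_width: 0.008
grasp_force: 60.5
clock: 12.3
eef_pos: [0.4644, -0.0655, 0.0733]
tool_rot: [0.685, 0.728, 0.001, 0.001]
ft_force: [-2.3, -0.3, 6.3]
grip_width: 0.0077
grasp_force: 61.4
```

```bash
python3 -m inch '[3,0.2,0,0,0,0,0, 6,0.4,0,0,0,0,0, 9,0.5,0,0,0,0,0, 12,0.7,0,0,0,0,0, 15,0.9,0,0,0,0,0, 18,1.1,0,0,0,0,0,18,1.1,0,0,0,0,0]'
python3 -m inch '[3,0.2,0,0,0,0,0, 6,0.4,0,0,0,0,0, 9,0.5,0,0,0,0,0, 12,0.7,0,0,0,0,0,12,0.7,0,0,0,0,0]'
```

```text
clock: 12.88
eef_pos: [0.4828, -0.0646, 0.0733]
tool_rot: [0.685, 0.728, 0.001, 0.001]
ft_force: [-1.4, 1.3, 5.9]
grip_width: 0.0082
grasp_force: 61.3
clock: 13.3
eef_pos: [0.4948, -0.0639, 0.0733]
tool_rot: [0.685, 0.728, 0.001, 0.001]
ft_force: [-1.0, -0.5, 5.1]
grip_width: 0.0081
grasp_force: 61.3
```

```bash
python3 -m inch '[3,0.2,0,0,0,0,0, 6,0.4,0,0,0,0,0, 9,0.5,0,0,0,0,0, 12,0.7,0,0,0,0,0,15,0.9,0,0,0,0,0,18,1.1,0,0,0,0,0,18,1.1,0,0,0,0,0]'
python3 -m inch '[3,0.2,0,0,0,0,0, 6,0.4,0,0,0,0,0, 9,0.5,0,0,0,0,0, 12,0.7,0,0,0,0,0,15,0.9,0,0,0,0,0,15,0.9,0,0,0,0,0]'
```

```text
clock: 13.88
eef_pos: [0.5129, -0.0628, 0.0733]
tool_rot: [0.685, 0.728, 0.001, 0.001]
ft_force: [-1.6, 0.2, 5.6]
grip_width: 0.0079
grasp_force: 61.3
clock: 14.38
eef_pos: [0.5278, -0.0619, 0.0733]
tool_rot: [0.685, 0.728, 0.001, 0.001]
ft_force: [-1.7, -0.8, 5.6]
grip_width: 0.0081
grasp_force: 61.3
```

```bash
for i in 1; do :; done; python3 -m inch '[1,0.1,0,0,0,0,0, 2,0.1,0,0,0,0,0, 3,0.2,0,0,0,0,0, 4,0.2,0,0,0,0,0,5,0.3,0,0,0,0,0,6,0.4,0,0,0,0,0,6,0.4,0,0,0,0,0]'
python3 -m inch '[1,0.1,0,0,0,0,0, 2,0.1,0,0,0,0,0,2,0.1,0,0,0,0,0]'
python3 -m inch '[1,0.1,0,0,0,0,0, 2,0.1,0,0,0,0,0,2,0.1,0,0,0,0,0]'
python3 -m inch '[1,0.1,0,0,0,0,0, 2,0.1,0,0,0,0,0,2,0.1,0,0,0,0,0]'
```

```text
clock: 14.97
eef_pos: [0.5332, -0.0615, 0.0733]
tool_rot: [0.685, 0.728, 0.0, 0.001]
ft_force: [-1.3, -0.6, 6.8]
grip_width: 0.008
grasp_force: 61.4
clock: 15.22
eef_pos: [0.5352, -0.0614, 0.0734]
tool_rot: [0.685, 0.728, 0.0, 0.001]
ft_force: [-1.9, 0.5, 5.9]
grip_width: 0.0087
grasp_force: 61.4
clock: 15.47
eef_pos: [0.5372, -0.0613, 0.0733]
tool_rot: [0.685, 0.728, 0.0, 0.001]
ft_force: [-2.5, -0.9, 6.9]
grip_width: 0.0083
grasp_force: 61.4
clock: 15.72
eef_pos: [0.5391, -0.0612, 0.0733]
tool_rot: [0.685, 0.728, 0.0, 0.001]
ft_force: [-2.1, 0.1, 6.6]
grip_width: 0.008
grasp_force: 61.4
```

```bash
python3 -m inch '[1,0.1,0,0,0,0,0, 2,0.1,0,0,0,0,0,2,0.1,0,0,0,0,0]' | sed -n 2,4p
python3 -m inch '[1,0.1,0,0,0,0,0, 2,0.1,0,0,0,0,0,2,0.1,0,0,0,0,0]'| sed -n 2,4p
```

```text
eef_pos: [0.5412, -0.0611, 0.0733]
tool_rot: [0.685, 0.728, 0.0, 0.001]
ft_force: [-3.5, 0.9, 6.0]
eef_pos: [0.5432, -0.061, 0.0734]
tool_rot: [0.685, 0.728, 0.0, 0.001]
ft_force: [-2.7, 0.4, 5.9]
```

```bash
python3 -m inch '[1,0.1,0,0,0,0,0, 2,0.1,0,0,0,0,0,2,0.1,0,0,0,0,0]'| sed -n 2,4p
```

```text
eef_pos: [0.5448, -0.0609, 0.0733]
tool_rot: [0.685, 0.728, 0.0, 0.0]
ft_force: [-2.9, -0.1, 6.5]
```

```bash
python3 -m inch '[1,0.1,0,0,0,0,0, 2,0.1,0,0,0,0,0,2,0.1,0,0,0,0,0]'| sed -n 2,4p
```

```text
eef_pos: [0.5453, -0.0608, 0.0733]
tool_rot: [0.685, 0.728, -0.001, -0.001]
ft_force: [-6.6, -0.0, 9.7]
```

```bash
python3 -m inch '[1,0.1,0,0,0,0,0, 2,0.1,0,0,0,0,0,2,0.1,0,0,0,0,0]'| sed -n 2,4p
```

```text
eef_pos: [0.5459, -0.0608, 0.0733]
tool_rot: [0.685, 0.728, -0.002, -0.002]
ft_force: [-10.5, -0.3, 12.8]
```

```bash
python3 -m inch '[1,0.1,0,0,0,0,0, 2,0.1,0,0,0,0,0,2,0.1,0,0,0,0,0]'| sed -n 2,4p
```

```text
eef_pos: [0.5465, -0.0608, 0.0733]
tool_rot: [0.685, 0.728, -0.003, -0.003]
ft_force: [-14.1, -0.9, 15.8]
```

```bash
python3 -m inch '[1,0.1,0,0,0,0,0, 1,0.1,0,0,0,0,0,1,0.1,0,0,0,0,0]'| sed -n 2,4p
```

```text
eef_pos: [0.5468, -0.0607, 0.0733]
tool_rot: [0.686, 0.728, -0.004, -0.003]
ft_force: [-15.4, -1.1, 17.8]
```

```bash
python3 -m inch '[1,0.1,0,0,0,0,0, 1,0.1,0,0,0,0,0,1,0.1,0,0,0,0,0]'| sed -n 2,4p
```

```text
eef_pos: [0.5471, -0.0607, 0.0733]
tool_rot: [0.686, 0.728, -0.004, -0.003]
ft_force: [-17.1, -1.5, 19.7]
```

```bash
python3 -m inch '[0,0,1,0,0,0,0, 0,0,2,0,0,0,0,0,0,2,0,0,0,0]'| sed -n 2,4p
```

```text
eef_pos: [0.5476, -0.0606, 0.0735]
tool_rot: [0.686, 0.728, -0.004, -0.003]
ft_force: [-11.2, -2.0, 7.0]
```

```bash
python3 -m inch '[1,0.1,0,0,0,0,0, 1,0.1,0,0,0,0,0,1,0.1,0,0,0,0,0]'| sed -n 2,4p
```

```text
eef_pos: [0.5477, -0.0606, 0.0733]
tool_rot: [0.686, 0.728, -0.004, -0.004]
ft_force: [-13.4, -2.1, 9.4]
```

```bash
python3 -m inch '[1,0.1,0,0,0,0,0, 1,0.1,0,0,0,0,0,1,0.1,0,0,0,0,0]'| sed -n 2,4p
```

```text
eef_pos: [0.5478, -0.0606, 0.0733]
tool_rot: [0.686, 0.728, -0.005, -0.005]
ft_force: [-15.4, -2.3, 10.4]
```

```bash
python3 -m inch '[1,0.1,0.6,0,0,0,0, 1,0.1,0.6,0,0,0,0,1,0.1,0.6,0,0,0,0]'| sed -n 2,4p
```

```text
eef_pos: [0.5539, -0.0601, 0.0742]
tool_rot: [0.685, 0.728, -0.001, -0.001]
ft_force: [-5.8, -0.9, 1.1]
```

```bash
python3 -m inch '[1,0.1,0.4,0,0,0,0, 1,0.1,0.4,0,0,0,0,1,0.1,0.4,0,0,0,0]'| sed -n 2,4p
```

```text
eef_pos: [0.5539, -0.0601, 0.074]
tool_rot: [0.685, 0.728, -0.002, -0.002]
ft_force: [-6.9, -0.7, 2.1]
```

```bash
python3 -m inch '[1,0.1,0.4,0,0,0,0, 1,0.1,0.4,0,0,0,0,1,0.1,0.4,0,0,0,0]'| sed -n 2,4p
```

```text
eef_pos: [0.554, -0.06, 0.0741]
tool_rot: [0.685, 0.728, -0.003, -0.003]
ft_force: [-8.9, -1.1, 1.5]
```

It snapped forward 6 mm to about x 40 and the force dropped, then began rising again at the stop. That's the click, so I'll ease off the push.

```bash
python3 -m inch '[-2,-0.1,-0.5,0,0,0,0, -4,-0.2,-0.5,0,0,0,0,-4,-0.2,-0.5,0,0,0,0]'| sed -n 2,4p
python3 -m inch '[-1,-0.1,0,0,0,0,0, -2,-0.1,0,0,0,0,0,-2,-0.1,0,0,0,0,0]'| sed -n 2,4p
```

```text
eef_pos: [0.5538, -0.0599, 0.0747]
tool_rot: [0.685, 0.728, 0.0, -0.0]
ft_force: [-3.1, -0.4, -1.4]
eef_pos: [0.5524, -0.0599, 0.0749]
tool_rot: [0.685, 0.728, 0.0, 0.0]
ft_force: [-0.1, -0.3, -3.8]
```

```bash
python3 -m inch '[-1,-0.1,-1,0,0,0,0, -2,-0.1,-1.5,0,0,0,0,-2,-0.1,-1.5,0,0,0,0]'| sed -n 2,4p
python3 - <<'E'
from h import *
print(bot.spot_point('scene','cover_switch')); print(bot.spot_point('scene','latch')[:1]); print(bot.get_obs()['ft_force'])
E
```

```text
eef_pos: [0.5519, -0.06, 0.0742]
tool_rot: [0.685, 0.728, 0.002, 0.002]
ft_force: [4.7, 0.4, -1.6]Traceback (most recent call last):
  File "<stdin>", line 2, in <module>
ValueError: it knows: cover, cover_grip, green_jar, hub, label_maker, label_roll, latch, marker, rail_mouth, scoop, timer
```

The latch holds: a 5 N tug moved the cover only 0.5 mm. I'll relax to neutral, set it down and release.

```bash
python3 -m inch '[2,0.1,-0.5,0,0,0,0, 3.5,0.2,-0.5,0,0,0,0,3.5,0.2,-0.5,0,0,0,0]'| sed -n 2,4p
python3 -m inch '[0,0,0,0,0,0,30, 0,0,0,0,0,0,30,0,0,0,0,0,0,30,0,0,0,0,0,0,30]'
python3 -m inch '[0,0,10,0,0,0,30, 0,0,40,0,0,0,30,0,0,80,0,0,0,30,0,0,120,0,0,0,30,-35,20,130,0,0,0,30,-70,40,130,0,0,0,30,-105,60,130,0,0,0,30,-140,80,130,0,0,0,30]'
python3 -m inch '[0,40,0,0,0,0,30, 0,80,0,0,0,0,30,0,120,0,0,0,0,30,0,120,0,0,0,0,30,0,120,0,0,0,0,30]' | head -2
python3 - <<'E'
from h import *
a=bot.camera('scene');b=bot.camera('top')
W=np.zeros((480,800,3),np.uint8)
W[:,:400]=cv2.resize(a[200:320,260:360],(400,480),interpolation=cv2.INTER_CUBIC)
W[:,400:]=cv2.resize(b[204:336,305:415],(400,480),interpolation=cv2.INTER_CUBIC)
cv2.imwrite('pics/g6.png',W)
m=mask('top','cover',(358,260))
if m is not None: print(fit({'top':m},CV,[.554,-.06,.061],.037))
E
```

```text
eef_pos: [0.5527, -0.06, 0.0733]
tool_rot: [0.685, 0.728, -0.001, -0.0]
ft_force: [-2.0, 0.4, 5.4]
clock: 20.55
eef_pos: [0.5531, -0.0599, 0.0726]
tool_rot: [0.685, 0.728, -0.0, -0.0]
ft_force: [0.4, 0.0, 0.8]
grip_width: 0.0257
grasp_force: 0.0
clock: 21.22
eef_pos: [0.4121, 0.0206, 0.2039]
tool_rot: [0.686, 0.728, 0.001, 0.001]
ft_force: [0.1, 0.6, 1.2]
grip_width: 0.0256
grasp_force: 0.0
clock: 21.63
eef_pos: [0.4132, 0.142, 0.2036]
(array([ 0.55066436, -0.05933976,  0.07993099]), np.float64(0.07795140695117805))
```

View pics/g6.png

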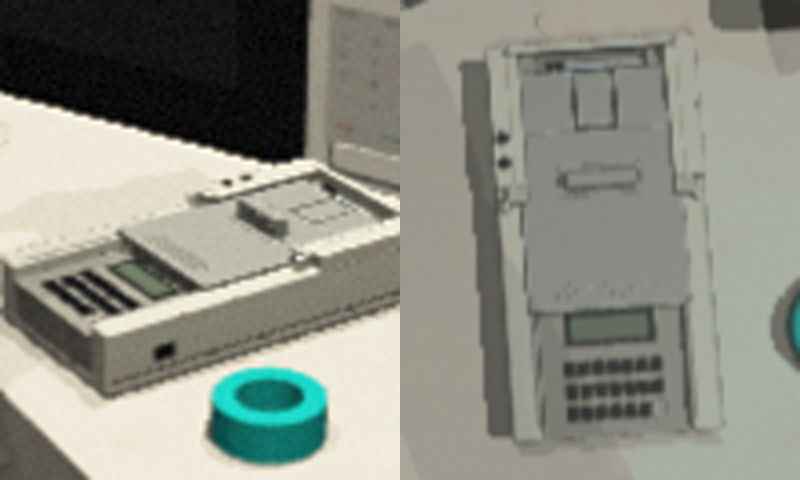

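The picture shows the cover lying flat under the lips with its front edge near the latch plate, at (595,70) in the top crop. Handing in.

```bash
python3 -c "
from workcell import bot
print(bot.job_done())"
```

```text
the job is handed in; nothing more can be done
None
```

The roll is seated flat over the hub and released; the cover has clicked home (a roughly 5 N tug moved it only 0.5 mm) and been let go, and the job was handed in at about 22 s on the robot's clock (limit 72 s), though no verdict was returned.

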